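# Clamp a mould insert with the ratchet hold-down

### The arm

A 6-joint arm with a two-finger parallel gripper is mounted at the origin on the work surface. World frame = base frame: x ahead of the robot, y to its left, z up, the work surface at z = 0. Lengths are in mm, angles in rad, forces in N, time in s.
With the tool pointing down it reaches from about 300 to 775 mm from the base axis. Payload 14.6 kg.
Tool frame: the origin (TCP) lies on the centre line of the jaws, within the pads' length; the fingertips stand 8 mm ahead of it and the grasp point (between the pads) lies 11 mm behind it; z points along the fingers, y is the line along which they close (so a half turn about z gives the same grasp; the last joint's range is limited). The gripper opens to 94 mm and grips with 3 to 60 N. Pads are 16 mm wide; open, the fingers measure 119 mm over their backs; the gripper's body (75 mm by 177 mm) begins 78 mm behind the grasp point.
Start: joints at [1.161, 0.3, 1.521, -0, 1.321, -0.067], TCP at [184.866, 517.99, 213.446] pointing down, gripper open.
Joint ranges: [-3.03, 3.03], [-0.79, 2.21], [0.23, 2.52], [-1.04, 4.18], [0, 3.07], [-2.55, 2.55]. Speed limits (rad/s): [2.22, 2.22, 2.57, 3.14, 3.14, 3.14].

### API

Orientations are given as [roll, pitch, yaw] about the fixed x, y, z axes, in that order (R = Rz(yaw) Ry(pitch) Rx(roll)).
In Python, from cell import manip gives the robot as it stands.
- The arm moves only by the tool jog_arm, never from a script. Its argument "rows" is one flat list of numbers, 7 for each row, row after row: the shift along the world's x, y, z in cm, then the turn, a rotation vector about the world's x, y, z in rad, then the closure, from 0 (fully open) to 1 (shut). In form: [dx, dy, dz, rx, ry, rz, fingers, dx, dy, dz, rx, ry, rz, fingers, ...]. A call has 1 to 20 rows; each row shifts and turns the commanded pose from where the row before left it; what a row does not reach is not made up. A row lasts 1/12 s, in which the tool goes at most 41.7 mm and 7.16 degrees, less where a joint would pass 70% of its speed; a pose out of reach is approached as far as the arm can. A call with a gripper value outside its range is refused whole. The fingers move at their own pace and stop on an object; "newtons" is the grip in N (left out, the last holds). Time passes only in rows, so rows that do not move let the fingers close. It gives the time, the measured TCP pose, the force, the opening and the grip force at its end, in the units of the state.
- manip.read_state(): the state, without advancing time (a new reading comes with each control period).
- manip.camera(name): name is "side" or "top" or "wrist"; returns (picture, depth): 420x560x3 uint8, blue, green, red; 420x560 float32, mm along the optical axis (not along the pixel's ray), 0 where there is no reading.
- manip.camera_model(name): a dict with "K" (3x3 intrinsics, pixels), "R" (3x3) and "t" (3): a world point X has camera coordinates R X + t. Camera axes: x right, y down, z forward; pixel columns grow to the right and rows downward; lengths in mm; the calibration is good to about 2 mm. A picture is of the moment at which its call begins: read the wrist's pose just before it. camera_model takes no time and is no camera call; for the wrist camera it gives the pose at the moment of the call.
- manip.sign_off(): hands the job in; it is judged then, once.
The state is a dict: "clock": time; "joints": joint angles; "qd": joint speeds; "effort": joint torques, N m; "eef_pos": TCP position; "eef_rot": TCP orientation; "wrist_force": force on the tool from outside, world axes, zero at the start; "moment": the same for the moment, N m; "finger_gap": finger opening in mm; "finger_force": force on a finger pad.
Only numpy, scipy, OpenCV 4.12 (cv2) and the standard library are available. Lean on these libraries where they do the work, as an engineer would, in place of code of your own. Each camera call takes 0.05 s, during which the arm holds its last target. There are 200 camera calls.

### The job

Clamp the aluminium insert in the mould for polishing: swing the blue hold-down arm over it right up to its stop, then work the grey ratchet lever to and fro until the sprung foot bears on the insert and is pressed in about half of its 10 mm travel, never all the way in. The ratchet may have been left set to unscrew: try the lever both ways, and if it drives the nut the wrong way (anticlockwise, lifting the arm), flip the red pawl tab over to the other side first. Leave the insert in its pocket and the other things on the bench where they are.

Things in the scene. Friction and masses are not known exactly. Their poses are not given: they have to be found in the camera images.
- mould: Fixed steel mould plate, 246 x 196 x 36 mm. Origin: axis of the clamp's vertical stud, at bench height; x runs from the stud to the insert, z up. Plate x -70..176, y -98..98 mm. Four leader pins, 22 mm diameter, tops 130 mm above the bench, at x -37.5 and 146, y -72 and 72. Blue arm, nut and lever ride on the stud as one stack; heights below are above the bench at nut = 0.
- insert: Loose aluminium insert, 70 x 90 x 30 mm, in a pocket of the plate 12 mm deep, with 1.5 mm play all round. Origin: centre of its underside, at mould x 100, y 0, 24 mm above the bench; top at 54 mm. Its half away from the stud has an open cavity; the foot presses on the flat half next to the stud.
- strap (a joint): Swing of the blue hold-down arm about the stud, rad: 0 = at its stop, along mould +x, foot over the insert; positive = swung aside anticlockwise from above (to mould +y), at most 1.35. Stiff (0.12 N m), stays where left. The arm is 32 mm wide, top at 102.5 mm, underside 82.5 mm, and reaches 101 mm from the stud's axis.
- strap_toe (a point): Centre of the top face of the blue arm's end, 85 mm from the stud's axis, straight above the foot. A flat steel cap, 20 mm diameter, stands 5 mm above it. The arm can be pinched here across its width from above.
- foot (a joint): How far the sprung foot under the arm's end is pressed up into the arm, m: 0 = fully out, 0.010 = all the way in. Spring 4 N per mm. A black pad, 24 mm diameter, 8 mm thick, on a steel stem that shows 13 mm when out, with a red band at its lower end.
- foot_face (a point): Centre of the pad's lower face, 61.5 mm above the bench at nut = 0 with the foot out. At the start it is 2 to 4.3 mm higher than the insert's top.
- nut (a joint): Turn of the toothed ratchet nut on top of the arm (72 mm wheel, 20 teeth of 0.314 rad, yellow mark, top 136 mm; stud end 138 mm), rad; grows clockwise from above, which tightens: the whole stack sinks 1.91 mm per rad (12 mm a turn). Friction 0.3 N m, stays where left. Range -3 to 9.4, at the start 1.7 to 2.9.
- lever (a joint): Angle of the grey ratchet lever about the stud, rad: 0 = along mould -x (away from the insert), positive = clockwise from above (to mould +y). Swings only from -0.76 to 0.76, between two leader pins. Friction 0.38 N m, stays where left. It carries the nut along one way and clicks back freely the other way (up to one tooth of lost motion at each reversal).
- lever_knob (a point): Centre of the top of the black upright knob on the lever's end, 125 mm from the stud's axis: cylinder of 26 mm diameter, 48 mm high, top at 165 mm at nut = 0. Grip from above. The lever below is 24 mm wide, top 112 mm; a spring housing, top 122 mm, ends 19 mm inward of the knob's axis.
- pawl_tab (a point): Top centre (150 mm at nut = 0) of the pawl's red tab: 16 mm along the lever, 8 mm thick, free above 126 mm, 76 mm from the stud's axis. It leans 6 to 12 mm to one side of the lever's centre line: the lever drives the nut to that side, clockwise = tightening. Pushed past the line it snaps over (1.2 N, the lever stays; stiffer if not backed off 0.05 rad after driving).
- stone: Bystander: loose polishing stone stick, 100 x 13 x 6 mm, reddish brown, lying on the mould plate to the right of the insert. Origin: centre of its underside.
- brush: Bystander: loose brush with wooden back and brass bristles, about 140 x 11 x 12 mm, lying on the mould plate to the left of the insert. Origin: centre of its underside.
- spray: Bystander: white bottle, 72 mm diameter, 170 mm tall. Origin: centre of its underside.
- tumbler: Bystander: steel travel tumbler with black lid, 80 mm diameter at the top, 180 mm tall. Origin: centre of its underside.
- beaker: Bystander: yellow plastic beaker, 104 mm diameter at the rim, 105 mm tall. Origin: centre of its underside.
- paste: Bystander: small white jar with blue cap, 54 mm diameter, 38 mm tall. Origin: centre of its underside.
- dropper: Bystander: clear dropper bottle, 42 mm diameter, 105 mm tall. Origin: centre of its underside.
- handpiece: Bystander: pistol-shaped polishing handpiece lying flat, barrel about 160 mm long, black grip 85 mm, 32 mm high. Origin: centre of its underside.

How it is judged (in metres and radians):
On the way, in this order (a step that is already met when the one before it is completed fails the run):
1. the arm is swung over the insert, up to its stop (value of joint strap below 0.1 rad), for 0.2 s.
2. the foot bears on the insert (value of joint strap below 0.1 rad and value of joint foot above 0.0012 m), for 0.2 s.
At the end, for the whole second after the job is handed in: The blue arm is within 0.1 rad of its stop over the insert; the foot bears on the insert and is pressed in between 2.5 and 8 mm; the nut is at rest; the insert is within 5 mm of where it stood (value of joint strap below 0.1 rad and value of joint foot between 0.0025 and 0.008 m and velocity of joint nut between -0.05 and 0.05 rad/s and distance of insert from where it was at the start of the episode below 0.005 m); the robot touches nothing.
It fails at once if the foot is pressed all the way in (more than 9.5 mm) (value of joint foot above 0.0095 m).
It fails at once if a bystander is moved more than 30 mm (distance of any of stone, brush, spray, tumbler, beaker, paste, dropper, handpiece from where it was at the start of the episode above 0.03 m).
It also fails if it takes over 67 s, if anything falls off the work surface, if the arm or the gripper's body presses on something with over 40 N, if the wrist force passes 120 N, or if a joint passes its speed limit or range.

## Working session

There is one attempt and no reset: what is moved stays moved. The work goes in short steps, Python scripts to look and compute and a tool call to move; the robot and the scene stay as the last step left them, time stands still between calls to the robot, and variables do not carry over. Pictures are saved under pics/ and viewed, at most 10 in all, crops included, and the job is handed in when it is done.

Besides the shell and the picture viewer there is one more tool, called after "Call:" as name(argument=value, ...), one argument or row to a line, values as JSON. jog_arm: Moves the arm, as the interface text tells. Its arguments: {"type":"object","properties":{"rows":{"type":"array"},"newtons":{"type":"number"}},"required":["rows"]}

```bash
ls; mkdir -p pics; python3 - <<'E'
from cell import manip
import cv2,numpy as np
s=manip.read_state();print(s)
for n in("top","side"):
    im,d=manip.camera(n);m=manip.camera_model(n)
    cv2.imwrite(f"pics/{n}0.png",im);np.savez(f"{n}0.npz",im=im,d=d,**m)
    print(n,m["K"].tolist(),np.round(m["R"],3).tolist(),m["t"], "cam",-m["R"].T@m["t"])
E
```

```text
pics
{'clock': 0.0, 'joints': array([ 1.16141899e+00,  3.00478960e-01,  1.52157633e+00,  3.17247133e-05,
        1.32070334e+00, -6.66215211e-02]), 'qd': array([ 0.00030489, -0.00123247,  0.00012462, -0.00056111,  0.00035363,
       -0.00028873]), 'effort': array([-6.49171470e-04, -5.31811881e+01, -3.52725291e+01,  7.07206596e-02,
        2.44758086e-02, -1.27267426e-04]), 'eef_pos': array([184.75175406, 517.77336623, 212.88402587]), 'eef_rot': array([-3.14043131e+00, -1.08281875e-04,  2.79882890e+00]), 'wrist_force': array([-0.67098452,  1.11254394,  0.11423802]), 'moment': array([ 0.01031442,  0.04264384, -0.03307489]), 'finger_force': 0.0, 'finger_gap': 93.70870345992}
top [[396.79760401161855, 0.0, 283.3048948460043], [0.0, 396.79760401161855, 212.53734837550678], [0.0, 0.0, 1.0]] [[-0.026, -1.0, -0.016], [-0.989, 0.028, -0.148], [0.149, 0.012, -0.989]] [  34.70246215  512.35135435 1022.09213701] cam [ 355.23921186    8.27218369 1087.25212396]
side [[413.68371961483723, 0.0, 279.9657896450504], [0.0, 413.68371961483723, 208.2698288045312], [0.0, 0.0, 1.0]] [[-0.932, -0.363, -0.006], [-0.214, 0.563, -0.798], [0.293, -0.743, -0.602]] [ 443.17401845  200.78952618 1249.14681747] cam [ 89.85504241 975.2970759  915.31912531]
```

View pics/top0.png

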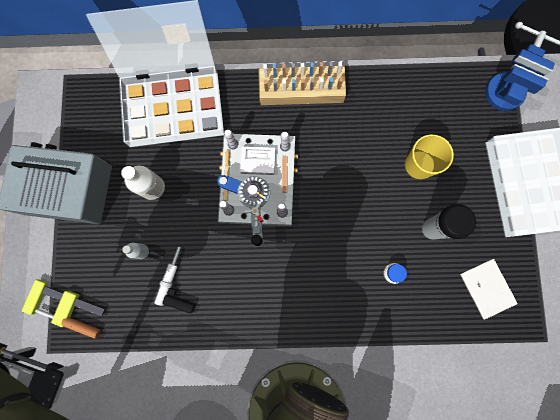

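View pics/side0.png

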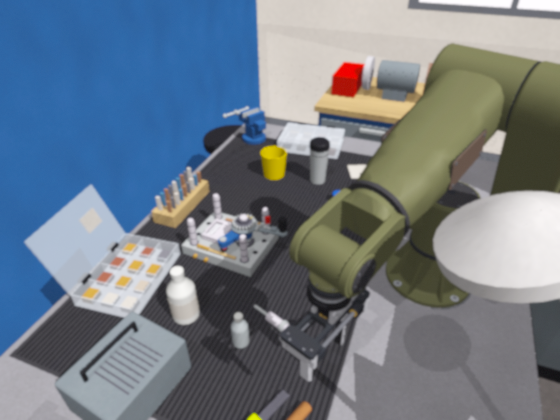

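The top view shows the mould at about (257,180), with the nut at (252,190), the blue arm swung left to (222,182), and the knob at (257,238). In the side view the mould is at (235,238). I'll zoom in on the top view.

```bash
python3 - <<'E'
import cv2,numpy as np
z=np.load("top0.npz");im=z["im"]
c=im[125:250,200:315];cv2.imwrite("pics/topcrop.png",cv2.resize(c,None,fx=4.8,fy=4.8,interpolation=cv2.INTER_CUBIC))
E
```

```text
(no output)
```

View pics/topcrop.png

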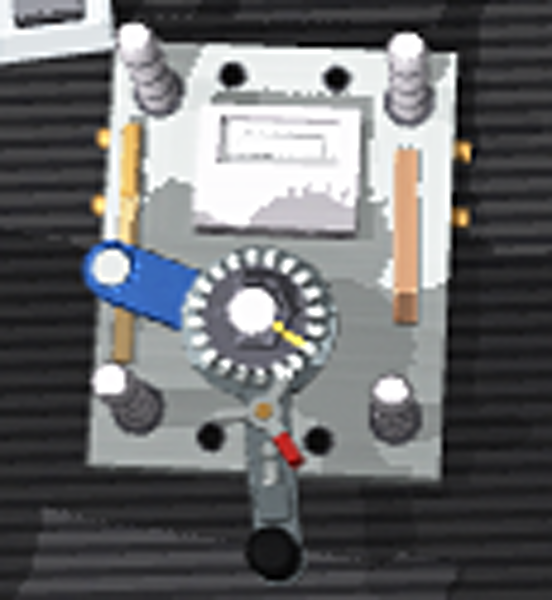

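The crop shows pin tops at (133,38), (407,47), (110,383) and (393,390), the stud at (253,310) and the arm cap at (110,266). The knob is at (273,552). The red tab at (288,448) leans right (−y), so the ratchet is set to unscrew. I'll convert these to positions.

```bash
cat > h.py <<'E'
import numpy as np
def ray(m,u,v,z):
    c=-m["R"].T@m["t"];d=m["R"].T@np.linalg.inv(m["K"])@np.array([u,v,1.])
    return c+d*(z-c[2])/d[2]
def proj(m,X):
    p=m["K"]@(m["R"]@np.asarray(X,float)+m["t"]);return p[:2]/p[2]
def frame(pts):  # mould pts (N,2), world pts (N,2)-> stud xy, yaw
    a,w=np.array(pts[0],float),np.array(pts[1],float)
    A=a-a.mean(0);W=w-w.mean(0)
    th=np.arctan2((A[:,0]*W[:,1]-A[:,1]*W[:,0]).sum(),(A*W).sum())
    R=np.array([[np.cos(th),-np.sin(th)],[np.sin(th),np.cos(th)]])
    o=w.mean(0)-R@a.mean(0);return o,th,R,(w-o-(R@a.T).T)
E
python3 - <<'E'
import numpy as np
from h import *
m=dict(np.load("top0.npz"))
f=lambda p:(200+p[0]/4.8-.4,125+p[1]/4.8-.4)
pins=[(133,38),(407,47),(110,383),(393,390)]
w=[ray(m,*f(p),130)[:2] for p in pins]
o,th,R,res=frame([(146,72),(146,-72),(-37.5,72),(-37.5,-72)],w)
print("stud",o,th);print(res.round(1))
for n,p,h in[("stud",(253,310),134),("cap",(110,266),103),("knob",(273,552),160.5),("tab",(288,448),145.5)]:
    X=ray(m,*f(p),h)[:2];q=R.T@(X-o);print(n,X.round(1),"mould",q.round(1),np.hypot(*q).round(1),"ang",np.arctan2(q[1],q[0]).round(3),"lever",np.arctan2(q[1],-q[0]).round(3))
# plate corners z36
for p in[(117,43),(457,53),(88,465),(440,480)]:
    X=ray(m,*f(p),36)[:2];print("corner",(R.T@(X-o)).round(1))
E
```

```text
Traceback (most recent call last):
TypeError: frame() takes 1 positional argument but 2 were given
```

```bash
sed -i 's/def frame(pts)/def frame(*pts)/' h.py
python3 - <<'E'
import numpy as np
from h import *
m=dict(np.load("top0.npz"))
f=lambda p:(200+p[0]/4.8-.4,125+p[1]/4.8-.4)
pins=[(133,38),(407,47),(110,383),(393,390)]
w=[ray(m,*f(p),130)[:2] for p in pins]
o,th,R,res=frame([(146,72),(146,-72),(-37.5,72),(-37.5,-72)],w)
print("stud",o,th);print(res.round(1))
for n,p,h in[("stud",(253,310),134),("cap",(110,266),103),("knob",(273,552),160.5),("tab",(288,448),145.5)]:
    X=ray(m,*f(p),h)[:2];q=R.T@(X-o);print(n,X.round(1),"mould",q.round(1),np.hypot(*q).round(1),"ang",np.arctan2(q[1],q[0]).round(3),"lever",np.arctan2(q[1],-q[0]).round(3))
for p in[(117,43),(457,53),(88,465),(440,480)]:
    X=ray(m,*f(p),36)[:2];print("corner",(R.T@(X-o)).round(1))
E
```

```text
stud [557.08758315  93.40103114] -0.06428116601850394
[[-0.1 -0.2]
 [-0.3 -0.3]
 [-0.5  0.7]
 [ 1.  -0.2]]
stud [558.8  94.3] mould [1.7 1. ] 1.9 ang 0.525 lever 2.616
cap [591.5 172.6] mould [29.2 81.3] 86.4 ang 1.226 lever 1.916
knob [432.5  83.8] mould [-123.7  -17.6] 125.0 ang -3.001 lever -0.141
tab [485.5  76.7] mould [-70.3 -21.2] 73.5 ang -2.848 lever -0.293
corner [176.2  97.5]
corner [176.6 -98.6]
corner [-69.3  98.8]
corner [-70.6 -97.6]
```

Calibration fits within 1 mm: stud at (557.5, 93.7), yaw −0.064, strap about 1.23, lever about −0.14, and the tab leaning about −10 mm (unscrew). First I'll move beside the arm with the fingers closed.

Call:
jog_arm(
  rows=[2.345,-2.08,0,0,0,0,1,2.345,-2.08,0,0,0,0,1,2.345,-2.08,0,0,0,0,1,2.345,-2.08,0,0,0,0,1,2.345,-2.08,0,0,0,0,1,2.345,-2.08,0,0,0,0,1,2.345,-2.08,0,0,0,0,1,2.345,-2.08,0,0,0,0,1,2.345,-2.08,0,0,0,0,1,2.345,-2.08,0,0,0,0,1,2.345,-2.08,0,0,0,0,1,2.345,-2.08,0,0,0,0,1,2.345,-2.08,0,0,0,0,1,2.345,-2.08,0,0,0,0,1,2.345,-2.08,0,0,0,0,1,2.345,-2.08,0,0,0,0,1,0,0,0,0,0,0,1],
)

```text
clock: 1.52
eef_pos: [562.7, 181.6, 212.6]
eef_rot: [-3.141, -0.0, 2.795]
wrist_force: [-0.3, 0.0, -0.3]
finger_gap: 0.4
finger_force: 0.0
```

Call:
jog_arm(
  rows=[-0.1,0.15,-2.4,0,0,0,1,-0.1,0.15,-2.4,0,0,0,1,0,0,-2.4,0,0,0,1,0,0,-2.4,0,0,0,1,0,0,-2.4,0,0,0,1,0,0,0,0,0,0,1],
)

```text
clock: 2.02
eef_pos: [555.6, 187.8, 88.7]
eef_rot: [-3.137, -0.006, 2.799]
wrist_force: [-1.0, 0.2, -1.6]
finger_gap: 0.5
finger_force: 0.0
```

```bash
cat >> h.py <<'E'
STUD=np.array([557.5,93.7]);YAW=-0.064
def arc(r0,a0,r1,a1,n,dz=0,rz=0,g=1):
    t=np.linspace(0,1,n+1);r=r0+(r1-r0)*t;a=a0+(a1-a0)*t
    P=np.c_[r*np.cos(a),r*np.sin(a)];D=np.diff(P,axis=0)/10
    return [list(map(float,[round(d[0],2),round(d[1],2),dz,0,0,rz,g])) for d in D]
E
python3 -c "
from h import *
print(sum(arc(94.1,1.591,88.6,0.27,16,0.03,-0.075),[]))"
```

```text
[0.77, -0.05, 0.03, 0.0, 0.0, -0.075, 1.0, 0.76, -0.11, 0.03, 0.0, 0.0, -0.075, 1.0, 0.75, -0.18, 0.03, 0.0, 0.0, -0.075, 1.0, 0.73, -0.24, 0.03, 0.0, 0.0, -0.075, 1.0, 0.71, -0.3, 0.03, 0.0, 0.0, -0.075, 1.0, 0.68, -0.35, 0.03, 0.0, 0.0, -0.075, 1.0, 0.64, -0.4, 0.03, 0.0, 0.0, -0.075, 1.0, 0.6, -0.45, 0.03, 0.0, 0.0, -0.075, 1.0, 0.56, -0.5, 0.03, 0.0, 0.0, -0.075, 1.0, 0.52, -0.54, 0.03, 0.0, 0.0, -0.075, 1.0, 0.47, -0.58, 0.03, 0.0, 0.0, -0.075, 1.0, 0.42, -0.62, 0.03, 0.0, 0.0, -0.075, 1.0, 0.36, -0.65, 0.03, 0.0, 0.0, -0.075, 1.0, 0.31, -0.67, 0.03, 0.0, 0.0, -0.075, 1.0, 0.25, -0.69, 0.03, 0.0, 0.0, -0.075, 1.0, 0.19, -0.71, 0.03, 0.0, 0.0, -0.075, 1.0]
```

Call:
jog_arm(
  rows=[0.77,-0.05,0.03,0.0,0.0,-0.075,1.0,0.76,-0.11,0.03,0.0,0.0,-0.075,1.0,0.75,-0.18,0.03,0.0,0.0,-0.075,1.0,0.73,-0.24,0.03,0.0,0.0,-0.075,1.0,0.71,-0.3,0.03,0.0,0.0,-0.075,1.0,0.68,-0.35,0.03,0.0,0.0,-0.075,1.0,0.64,-0.4,0.03,0.0,0.0,-0.075,1.0,0.6,-0.45,0.03,0.0,0.0,-0.075,1.0,0.56,-0.5,0.03,0.0,0.0,-0.075,1.0,0.52,-0.54,0.03,0.0,0.0,-0.075,1.0,0.47,-0.58,0.03,0.0,0.0,-0.075,1.0,0.42,-0.62,0.03,0.0,0.0,-0.075,1.0,0.36,-0.65,0.03,0.0,0.0,-0.075,1.0,0.31,-0.67,0.03,0.0,0.0,-0.075,1.0,0.25,-0.69,0.03,0.0,0.0,-0.075,1.0,0.19,-0.71,0.03,0.0,0.0,-0.075,1.0,0,0,0,0,0,0,1],
)

```text
clock: 3.43
eef_pos: [645.7, 117.2, 99.6]
eef_rot: [3.141, -0.0, 1.595]
wrist_force: [0.1, -0.2, -0.3]
finger_gap: 0.5
finger_force: 0.0
```

```bash
cat >> h.py <<'E'
def snap(name,tag):
    import cv2
    from cell import manip
    im,d=manip.camera(name);m=manip.camera_model(name)
    np.savez(f"{tag}.npz",im=im,d=d,**m);return im,d,m
E
python3 - <<'E'
from h import *
import cv2
im,d,m=snap("wrist","w1")
t,_,_=snap("top","t1")
w=cv2.resize(im,(480,360));c=cv2.resize(t[125:250,200:315],(331,360),interpolation=2)
cv2.imwrite("pics/a1.png",np.hstack([c,w[:,:460]]))
print(m["K"][0])
E
```

```text
[324.32721746   0.         279.97634529]
```

View pics/a1.png

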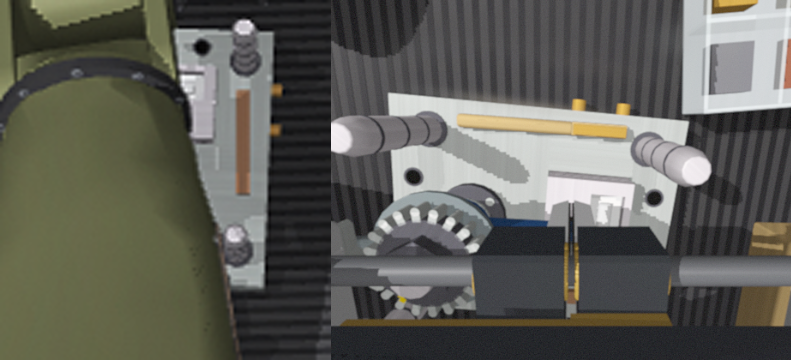

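The wrist view shows the fingers beside the arm's end near the insert, with the blue arm at (500,235) heading under the fingers. The TCP rode up slightly, so I'll lower it and push the last few millimetres while watching the force.

Call:
jog_arm(
  rows=[0,0,-0.3,0,0,0,1,0,0,-0.3,0,0,0,1,0,-0.1,0,0,0,0,1,0,-0.1,0,0,0,0,1,0,-0.1,0,0,0,0,1,0,0,0,0,0,0,1,0,0,0,0,0,0,1],
)

```text
clock: 4.12
eef_pos: [645.3, 114.8, 92.3]
eef_rot: [-3.142, -0.0, 1.599]
wrist_force: [0.0, 1.4, -1.8]
finger_gap: 0.7
finger_force: 0.6
```

Call:
jog_arm(
  rows=[0,-0.1,0,0,0,0,1,0,-0.1,0,0,0,0,1,0,0,0,0,0,0,1,0,0,0,0,0,0,1],
)

```text
clock: 4.45
eef_pos: [645.2, 114.1, 92.3]
eef_rot: [3.141, -0.002, 1.599]
wrist_force: [0.3, 9.6, -2.1]
finger_gap: 0.2
finger_force: 4.8
```

Force jumped to 9.6 N, so the arm is on its stop. I'll retreat, lift, and go to the −y side of the pawl tab.

Call:
jog_arm(
  rows=[0,0.25,0,0,0,0,1,0,0.25,0,0,0,0,1,0,0,2.4,0,0,0,1,0,0,2.4,0,0,0,1,0,0,2.4,0,0,0,1,0,0,2.4,0,0,0,1,-2.0,-0.88,0,0,0,0,1,-2.0,-0.88,0,0,0,0,1,-2.0,-0.88,0,0,0,0,1,-2.0,-0.88,0,0,0,0,1,-2.0,-0.88,0,0,0,0,1,-2.0,-0.88,0,0,0,0,1,-2.0,-0.88,0,0,0,0,1,-2.0,-0.88,0,0,0,0,1,0,0,0,0,0,0,1,0,0,0,0,0,0,1],
)

```text
clock: 5.78
eef_pos: [485.3, 47.0, 189.0]
eef_rot: [3.14, 0.0, 1.598]
wrist_force: [0.2, 0.5, 0.8]
finger_gap: 0.3
finger_force: 0.0
```

```bash
python3 - <<'E'
from h import *
import cv2
im,d,m=snap("wrist","w2")
t,_,_=snap("top","t2")
w=cv2.resize(im,(480,360));c=cv2.resize(t[125:250,200:315],(331,360),interpolation=2)
cv2.imwrite("pics/a2.png",np.hstack([c,w[:,:460]]))
E
```

```text
(no output)
```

View pics/a2.png

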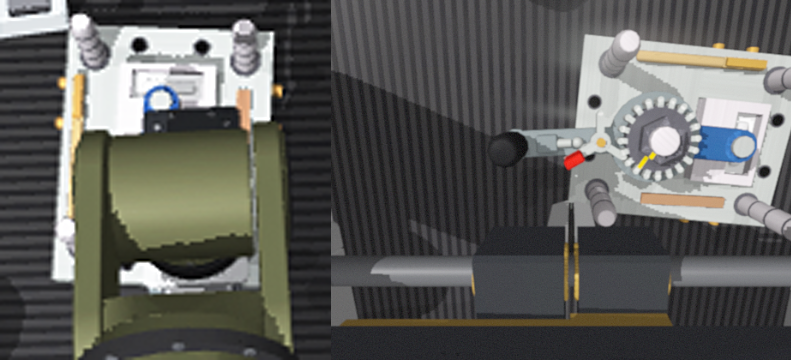

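Wrist view: the arm is over the insert at (720,145), the lever's knob is at (507,150), and the red tab at (573,160) leans to −y. Now I'll flip it.

Call:
jog_arm(
  rows=[0,0,-1.67,0,0,0,1,0,0,-1.67,0,0,0,1,0,0,-1.67,0,0,0,1,0,0,0,0,0,0,1,-0.03,0.4,0,0,0,0,1,-0.03,0.4,0,0,0,0,1,-0.03,0.4,0,0,0,0,1,-0.03,0.4,0,0,0,0,1,-0.03,0.3,0,0,0,0,1,-0.03,0.3,0,0,0,0,1,-0.03,0.3,0,0,0,0,1,-0.03,0.3,0,0,0,0,1,-0.03,0.3,0,0,0,0,1,-0.03,0.3,0,0,0,0,1,0,0,0,0,0,0,1],
)

```text
clock: 7.13
eef_pos: [482.2, 81.9, 138.2]
eef_rot: [3.142, -0.0, 1.599]
wrist_force: [0.1, 0.5, 0.2]
finger_gap: 0.3
finger_force: 0.0
```

Call:
jog_arm(
  rows=[0,-0.8,0,0,0,0,1,0,-0.8,0,0,0,0,1,0,-0.8,0,0,0,0,1,0,-0.8,0,0,0,0,1,0,0,1.7,0,0,0,1,0,0,1.7,0,0,0,1,0,0,1.7,0,0,0,1,0,0,0,0,0,0,1,0,0,0,0,0,0,1],
)

```text
clock: 7.88
eef_pos: [482.5, 48.7, 189.4]
eef_rot: [3.14, 0.0, 1.598]
wrist_force: [0.3, 0.4, -0.7]
finger_gap: 0.3
finger_force: 0.0
```

```bash
cat >> h.py <<'E'
def mould(m,u,v,z):
    X=ray(m,u,v,z)[:2]-STUD;c,s=np.cos(YAW),np.sin(YAW);return np.array([c*X[0]+s*X[1],-s*X[0]+c*X[1]]),X+STUD
def cent(mask,big=True):
    import cv2
    n,l,st,c=cv2.connectedComponentsWithStats(mask.astype(np.uint8));i=1+np.argmax(st[1:,4]);return c[i],st[i,4]
def measure(tag,zoff=-4.4):
    import cv2
    im,d,m=snap("wrist",tag);b,g,r=[im[...,i].astype(int) for i in range(3)]
    reg=np.zeros(b.shape,bool);reg[:230]=1
    for n,mk,z in[("tab",(r>150)&(g<80)&(b<80),150+zoff),("yel",(r>150)&(g>150)&(b<90),136+zoff),("blue",(b>120)&(r<80)&(g<130),102.5+zoff)]:
        if (mk&reg).sum()==0: print(n,"none");continue
        (u,v),a=cent(mk&reg);q,X=mould(m,u,v,z);print(n,(round(u),round(v)),a,"mould",q.round(1),"ang",round(float(np.arctan2(q[1],q[0])),3),"lever",round(float(np.arctan2(q[1],-q[0])),3),"world",X.round(1))
    return im,d,m
E
python3 - <<'E'
from h import *
import cv2
im,d,m=measure("w3")
cv2.imwrite("pics/a3.png",cv2.resize(im[20:260,160:560],(800,480)))
for z,n in((134,"nut"),(98,"strap")):
    pass
# heights from depth of the plate vs nut wheel, cap
def pt(u,v):
    p=np.linalg.inv(m["K"])@np.array([u,v,1])*d[int(v),int(u)];return m["R"].T@(p-m["t"])
for u,v in((190+2,170),(395,155),(470,170),(497,205)):
    print((u,v),pt(u,v).round(1))
E
```

```text
tab (285, 156) 257 mould [-74.1   3.1] ang 3.1 lever 0.041 world [483.8 101.5]
yel (489, 76) 228 mould [54.7 65.8] ang 0.877 lever 2.264 world [616.3 155.9]
blue (455, 170) 1569 mould [63.9  1.5] ang 0.024 lever 3.118 world [621.4  91.1]
(192, 170) [426.   92.  157.4]
(395, 155) [558.1 103.4 136.5]
(470, 170) [632.7  91.2  98.8]
(497, 205) [704.4  50.3  33.7]
```

View pics/a3.png

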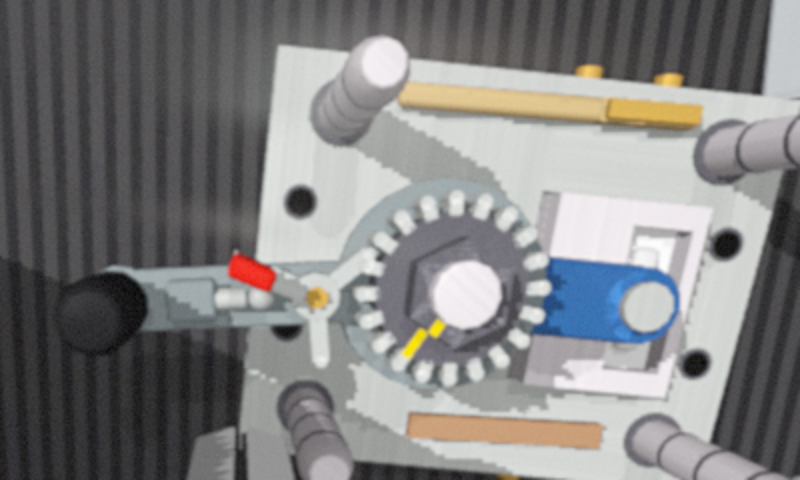

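The tab has flipped: it now sits at (250,270) on the +y side, and the arm stays at its stop. The yellow mark points to −2.1 rad, which fits nut ≈ 2.1. I'll locate the knob top by depth.

```bash
cat >> h.py <<'E'
def cloud(z):
    d=z["d"];v,u=np.mgrid[0:420,0:560];p=np.stack([u,v,np.ones_like(u)],-1)@np.linalg.inv(z["K"]).T*d[...,None]
    return (p-z["t"])@z["R"]
def knob(z,lo=152,hi=170):
    P=cloud(z);X=P[...,:2]-STUD;r=np.hypot(X[...,0],X[...,1])
    k=(P[...,2]>lo)&(P[...,2]<hi)&(r>105)&(r<145)&(P[...,0]<520)&(z["d"]>0)
    q=P[k];c=(q.min(0)+q.max(0))/2
    return k.sum(),np.median(q,0).round(1),c.round(1)
def heights(z):
    P=cloud(z);b,g,r=[z["im"][...,i].astype(int) for i in range(3)]
    k=(b>120)&(r<80)&(g<130)&(np.abs(P[...,2]-95)<20);pl=(np.abs(P[...,2]-36)<6)&(z["d"]>0)
    print("strap top z",np.median(P[k][:,2]),"plate z",np.median(P[pl][:,2]),pl.sum())
E
python3 - <<'E'
from h import *
z=dict(np.load("w3.npz"));print(knob(z));heights(z)
E
```

```text
(np.int64(1173), array([434.5,  87.2, 157.9]), array([433.4,  86.4, 156.3]))
strap top z 96.44881547988197 plate z 34.176288177851056 27641
```

Call:
jog_arm(
  rows=[-0.35,0.26,0,0,0,0.115,0.5,-0.35,0.26,0,0,0,0.115,0.5,-0.35,0.26,0,0,0,0.115,0.5,-0.35,0.26,0,0,0,0.115,0.5,-0.35,0.26,0,0,0,0.115,0.5,-0.35,0.26,0,0,0,0.115,0.5,-0.35,0.26,0,0,0,0.115,0.5,-0.35,0.26,0,0,0,0.115,0.5,-0.35,0.26,0,0,0,0.115,0.5,-0.35,0.26,0,0,0,0.115,0.5,-0.35,0.26,0,0,0,0.115,0.5,-0.35,0.26,0,0,0,0.115,0.5,-0.35,0.26,0,0,0,0.115,0.5,-0.35,0.26,0,0,0,0.115,0.5,0,0,0,0,0,0,0.5,0,0,0,0,0,0,0.5],
  newtons=25,
)

```text
clock: 9.27
eef_pos: [433.0, 85.6, 188.4]
eef_rot: [-3.142, -0.001, -3.078]
wrist_force: [0.3, -0.3, -0.2]
finger_gap: 46.9
finger_force: 0.0
```

Aligned above the knob. Descend and grip.

Call:
jog_arm(
  rows=[0,0,-1.2,0,0,0,0.5,0,0,-1.2,0,0,0,0.5,0,0,-1.2,0,0,0,0.5,0,0,-1.2,0,0,0,0.5,0,0,0,0,0,0,0.5,0,0,0,0,0,0,1,0,0,0,0,0,0,1,0,0,0,0,0,0,1,0,0,0,0,0,0,1],
  newtons=25,
)

```text
clock: 10.02
eef_pos: [433.6, 85.7, 141.7]
eef_rot: [-3.141, 0.001, -3.075]
wrist_force: [-0.2, -1.4, 1.5]
finger_gap: 25.1
finger_force: 25.0
```

```bash
cat >> h.py <<'E'
def stroke(t0,t1,n,dz=0.,r=124.6,g=1):
    a=lambda t:np.pi+YAW-t
    return sum(arc(r,a(t0),r,a(t1),n,round(dz/10/n,3),round(-(t1-t0)/n,4),g),[])
E
python3 -c "
from h import *
print(stroke(-.128,.7,12,-1.4))"
```

```text
[-0.03, 0.86, -0.012, 0.0, 0.0, -0.069, 1.0, 0.03, 0.86, -0.012, 0.0, 0.0, -0.069, 1.0, 0.09, 0.85, -0.012, 0.0, 0.0, -0.069, 1.0, 0.15, 0.85, -0.012, 0.0, 0.0, -0.069, 1.0, 0.21, 0.83, -0.012, 0.0, 0.0, -0.069, 1.0, 0.27, 0.82, -0.012, 0.0, 0.0, -0.069, 1.0, 0.32, 0.8, -0.012, 0.0, 0.0, -0.069, 1.0, 0.38, 0.77, -0.012, 0.0, 0.0, -0.069, 1.0, 0.43, 0.74, -0.012, 0.0, 0.0, -0.069, 1.0, 0.48, 0.71, -0.012, 0.0, 0.0, -0.069, 1.0, 0.53, 0.68, -0.012, 0.0, 0.0, -0.069, 1.0, 0.57, 0.64, -0.012, 0.0, 0.0, -0.069, 1.0]
```

Call:
jog_arm(
  rows=[-0.03,0.86,-0.012,0.0,0.0,-0.069,1.0,0.03,0.86,-0.012,0.0,0.0,-0.069,1.0,0.09,0.85,-0.012,0.0,0.0,-0.069,1.0,0.15,0.85,-0.012,0.0,0.0,-0.069,1.0,0.21,0.83,-0.012,0.0,0.0,-0.069,1.0,0.27,0.82,-0.012,0.0,0.0,-0.069,1.0,0.32,0.8,-0.012,0.0,0.0,-0.069,1.0,0.38,0.77,-0.012,0.0,0.0,-0.069,1.0,0.43,0.74,-0.012,0.0,0.0,-0.069,1.0,0.48,0.71,-0.012,0.0,0.0,-0.069,1.0,0.53,0.68,-0.012,0.0,0.0,-0.069,1.0,0.57,0.64,-0.012,0.0,0.0,-0.069,1.0,0,0,0,0,0,0,1],
)

```text
clock: 11.1
eef_pos: [468.0, 180.8, 140.3]
eef_rot: [3.141, -0.0, 2.377]
wrist_force: [-2.5, 4.1, 5.6]
finger_gap: 25.2
finger_force: 25.0
```

```bash
python3 - <<'E'
from h import *
import cv2
t,_,_=snap("side","s4")
w,_,_=snap("wrist","w4")
cv2.imwrite("pics/a4.png",np.hstack([cv2.resize(t[180:290,170:310],(400,314),interpolation=2),cv2.resize(w,(400,314))]))
from cell import manip
s=manip.read_state();X=s["eef_pos"][:2]-STUD;print(s["eef_pos"],s["eef_rot"],s["wrist_force"],s["moment"],np.hypot(*X),"theta",np.pi+YAW-np.arctan2(X[1],X[0])%(2*np.pi))
print(stroke(.7,-.7,17,0.))
E
```

```text
[467.6960611  180.40603178 140.29620323] [ 3.14017536e+00 -1.27541118e-04  2.38291750e+00] [-1.85363795  3.79678545  5.30880994] [ 0.77846917  0.4107095  -0.03675941] 124.83061879114229 theta 0.7038490749362509
[-0.68, -0.77, 0.0, 0.0, 0.0, 0.0824, 1.0, -0.61, -0.82, 0.0, 0.0, 0.0, 0.0824, 1.0, -0.54, -0.87, 0.0, 0.0, 0.0, 0.0824, 1.0, -0.47, -0.91, 0.0, 0.0, 0.0, 0.0824, 1.0, -0.39, -0.95, 0.0, 0.0, 0.0, 0.0824, 1.0, -0.31, -0.98, 0.0, 0.0, 0.0, 0.0824, 1.0, -0.23, -1.0, 0.0, 0.0, 0.0, 0.0824, 1.0, -0.15, -1.01, 0.0, 0.0, 0.0, 0.0824, 1.0, -0.07, -1.02, 0.0, 0.0, 0.0, 0.0824, 1.0, 0.02, -1.03, 0.0, 0.0, 0.0, 0.0824, 1.0, 0.1, -1.02, 0.0, 0.0, 0.0, 0.0824, 1.0, 0.19, -1.01, 0.0, 0.0, 0.0, 0.0824, 1.0, 0.27, -0.99, 0.0, 0.0, 0.0, 0.0824, 1.0, 0.35, -0.96, 0.0, 0.0, 0.0, 0.0824, 1.0, 0.43, -0.93, 0.0, 0.0, 0.0, 0.0824, 1.0, 0.5, -0.89, 0.0, 0.0, 0.0, 0.0824, 1.0, 0.57, -0.85, 0.0, 0.0, 0.0, 0.0824, 1.0]
```

View pics/a4.png

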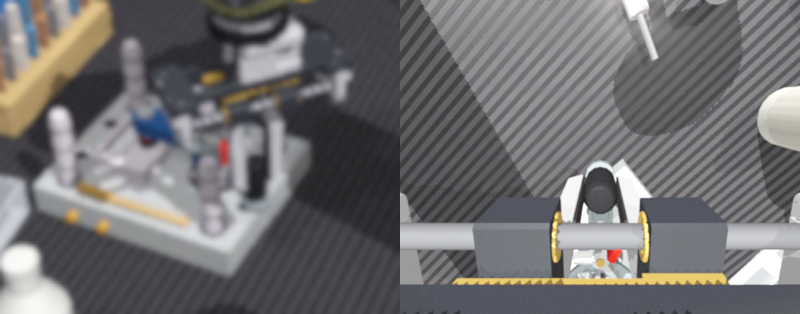

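The knob is gripped at the + end of the swing, and in the wrist view the red tab at (613,255) still leans to the tightening side. Now the return stroke.

Call:
jog_arm(
  rows=[-0.68,-0.77,0.0,0.0,0.0,0.0824,1.0,-0.61,-0.82,0.0,0.0,0.0,0.0824,1.0,-0.54,-0.87,0.0,0.0,0.0,0.0824,1.0,-0.47,-0.91,0.0,0.0,0.0,0.0824,1.0,-0.39,-0.95,0.0,0.0,0.0,0.0824,1.0,-0.31,-0.98,0.0,0.0,0.0,0.0824,1.0,-0.23,-1.0,0.0,0.0,0.0,0.0824,1.0,-0.15,-1.01,0.0,0.0,0.0,0.0824,1.0,-0.07,-1.02,0.0,0.0,0.0,0.0824,1.0,0.02,-1.03,0.0,0.0,0.0,0.0824,1.0,0.1,-1.02,0.0,0.0,0.0,0.0824,1.0,0.19,-1.01,0.0,0.0,0.0,0.0824,1.0,0.27,-0.99,0.0,0.0,0.0,0.0824,1.0,0.35,-0.96,0.0,0.0,0.0,0.0824,1.0,0.43,-0.93,0.0,0.0,0.0,0.0824,1.0,0.5,-0.89,0.0,0.0,0.0,0.0824,1.0,0.57,-0.85,0.0,0.0,0.0,0.0824,1.0,0,0,0,0,0,0,1],
)

```text
clock: 12.7
eef_pos: [458.3, 18.7, 140.2]
eef_rot: [-3.14, 0.002, -2.497]
wrist_force: [4.0, -1.2, 3.8]
finger_gap: 25.4
finger_force: 25.0
```

```bash
cat >> h.py <<'E'
def st():
    from cell import manip
    s=manip.read_state();X=s["eef_pos"][:2]-STUD;print(s["clock"],s["eef_pos"].round(1),s["eef_rot"].round(3),s["wrist_force"].round(1),"r",np.hypot(*X).round(1),"theta",(np.pi+YAW-np.arctan2(X[1],X[0])%(2*np.pi)).round(3))
E
python3 - <<'E'
from h import *
st();print(stroke(-.7,.7,17,-2.4))
E
```

```text
12.7 [458.3  18.7 140.2] [-3.140e+00  2.000e-03 -2.497e+00] [ 4.  -1.2  3.8] r 124.4 theta -0.711
[-0.57, 0.85, -0.014, 0.0, 0.0, -0.0824, 1.0, -0.5, 0.89, -0.014, 0.0, 0.0, -0.0824, 1.0, -0.43, 0.93, -0.014, 0.0, 0.0, -0.0824, 1.0, -0.35, 0.96, -0.014, 0.0, 0.0, -0.0824, 1.0, -0.27, 0.99, -0.014, 0.0, 0.0, -0.0824, 1.0, -0.19, 1.01, -0.014, 0.0, 0.0, -0.0824, 1.0, -0.1, 1.02, -0.014, 0.0, 0.0, -0.0824, 1.0, -0.02, 1.03, -0.014, 0.0, 0.0, -0.0824, 1.0, 0.07, 1.02, -0.014, 0.0, 0.0, -0.0824, 1.0, 0.15, 1.01, -0.014, 0.0, 0.0, -0.0824, 1.0, 0.23, 1.0, -0.014, 0.0, 0.0, -0.0824, 1.0, 0.31, 0.98, -0.014, 0.0, 0.0, -0.0824, 1.0, 0.39, 0.95, -0.014, 0.0, 0.0, -0.0824, 1.0, 0.47, 0.91, -0.014, 0.0, 0.0, -0.0824, 1.0, 0.54, 0.87, -0.014, 0.0, 0.0, -0.0824, 1.0, 0.61, 0.82, -0.014, 0.0, 0.0, -0.0824, 1.0, 0.68, 0.77, -0.014, 0.0, 0.0, -0.0824, 1.0]
```

Call:
jog_arm(
  rows=[-0.57,0.85,-0.014,0.0,0.0,-0.0824,1.0,-0.5,0.89,-0.014,0.0,0.0,-0.0824,1.0,-0.43,0.93,-0.014,0.0,0.0,-0.0824,1.0,-0.35,0.96,-0.014,0.0,0.0,-0.0824,1.0,-0.27,0.99,-0.014,0.0,0.0,-0.0824,1.0,-0.19,1.01,-0.014,0.0,0.0,-0.0824,1.0,-0.1,1.02,-0.014,0.0,0.0,-0.0824,1.0,-0.02,1.03,-0.014,0.0,0.0,-0.0824,1.0,0.07,1.02,-0.014,0.0,0.0,-0.0824,1.0,0.15,1.01,-0.014,0.0,0.0,-0.0824,1.0,0.23,1.0,-0.014,0.0,0.0,-0.0824,1.0,0.31,0.98,-0.014,0.0,0.0,-0.0824,1.0,0.39,0.95,-0.014,0.0,0.0,-0.0824,1.0,0.47,0.91,-0.014,0.0,0.0,-0.0824,1.0,0.54,0.87,-0.014,0.0,0.0,-0.0824,1.0,0.61,0.82,-0.014,0.0,0.0,-0.0824,1.0,0.68,0.77,-0.014,0.0,0.0,-0.0824,1.0,0,0,0,0,0,0,1],
)

```text
clock: 14.2
eef_pos: [468.0, 180.9, 137.8]
eef_rot: [3.141, 0.001, 2.375]
wrist_force: [0.9, 2.3, 5.7]
finger_gap: 25.0
finger_force: 25.0
```

Call:
jog_arm(
  rows=[-0.68,-0.77,0.0,0.0,0.0,0.0824,1.0,-0.61,-0.82,0.0,0.0,0.0,0.0824,1.0,-0.54,-0.87,0.0,0.0,0.0,0.0824,1.0,-0.47,-0.91,0.0,0.0,0.0,0.0824,1.0,-0.39,-0.95,0.0,0.0,0.0,0.0824,1.0,-0.31,-0.98,0.0,0.0,0.0,0.0824,1.0,-0.23,-1.0,0.0,0.0,0.0,0.0824,1.0,-0.15,-1.01,0.0,0.0,0.0,0.0824,1.0,-0.07,-1.02,0.0,0.0,0.0,0.0824,1.0,0.02,-1.03,0.0,0.0,0.0,0.0824,1.0,0.1,-1.02,0.0,0.0,0.0,0.0824,1.0,0.19,-1.01,0.0,0.0,0.0,0.0824,1.0,0.27,-0.99,0.0,0.0,0.0,0.0824,1.0,0.35,-0.96,0.0,0.0,0.0,0.0824,1.0,0.43,-0.93,0.0,0.0,0.0,0.0824,1.0,0.5,-0.89,0.0,0.0,0.0,0.0824,1.0,0.57,-0.85,0.0,0.0,0.0,0.0824,1.0,0,0,0,0,0,0,1],
)

```text
clock: 15.7
eef_pos: [458.0, 19.0, 137.8]
eef_rot: [-3.14, 0.001, -2.5]
wrist_force: [3.9, -1.1, 4.5]
finger_gap: 25.4
finger_force: 25.0
```

```bash
python3 - <<'E'
from h import *
import cv2
st()
t,_,_=snap("side","s5");w,_,_=snap("wrist","w5");p,_,_=snap("top","t5")
cv2.imwrite("pics/a5.png",np.hstack([cv2.resize(t[180:290,170:310],(400,314),interpolation=2),cv2.resize(p[125:235,200:340],(400,314),interpolation=2)]))
E
```

```text
15.7 [458.   19.  137.8] [-3.14e+00  1.00e-03 -2.50e+00] [ 3.9 -1.1  4.5] r 124.4 theta -0.708
```

View pics/a5.png

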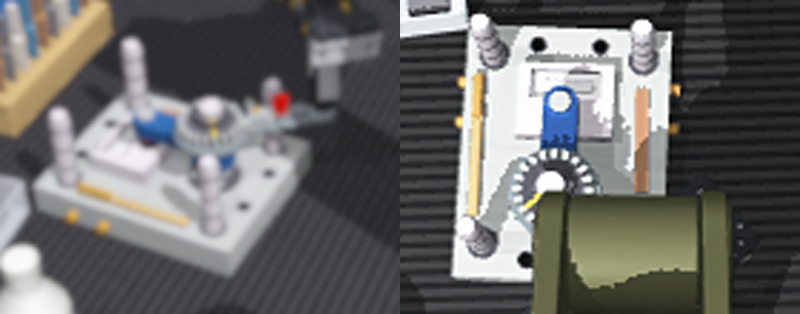

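The side view shows the lever at the − end and the foot still close over the insert. The top view shows the yellow mark at (530,203), turned well clockwise. I'll measure the nut angle exactly.

```bash
cat >> h.py <<'E'
def nut(tag,zt):
    z=dict(np.load(tag+".npz"));im=z["im"].astype(int);b,g,r=im[...,0],im[...,1],im[...,2]
    v,u=np.nonzero((r>110)&(g>95)&(b<0.55*g));M=[]
    for a,c in zip(u,v):
        q,_=mould(z,a,c,zt);rr=np.hypot(*q)
        if rr<34: M.append(q)
    if not M: print(tag,"no mark");return
    q=np.mean(M,0);a=np.arctan2(q[1],q[0]);print(tag,len(M),q.round(1),"n",round(float(-a%(2*np.pi)),2))
E
python3 - <<'E'
from h import *
nut("top0",132);nut("w3",132);nut("t5",129)
E
```

```text
top0 12 [ -9.9 -17.2] n 2.09
w3 122 [-11.4 -15. ] n 2.22
t5 12 [-13.  16.] n 4.03
```

The nut is at about 4.0, just at contact. Two more full strokes should give about 6.5, or 5 mm.

Call:
jog_arm(
  rows=[-0.57,0.85,-0.014,0.0,0.0,-0.0824,1.0,-0.5,0.89,-0.014,0.0,0.0,-0.0824,1.0,-0.43,0.93,-0.014,0.0,0.0,-0.0824,1.0,-0.35,0.96,-0.014,0.0,0.0,-0.0824,1.0,-0.27,0.99,-0.014,0.0,0.0,-0.0824,1.0,-0.19,1.01,-0.014,0.0,0.0,-0.0824,1.0,-0.1,1.02,-0.014,0.0,0.0,-0.0824,1.0,-0.02,1.03,-0.014,0.0,0.0,-0.0824,1.0,0.07,1.02,-0.014,0.0,0.0,-0.0824,1.0,0.15,1.01,-0.014,0.0,0.0,-0.0824,1.0,0.23,1.0,-0.014,0.0,0.0,-0.0824,1.0,0.31,0.98,-0.014,0.0,0.0,-0.0824,1.0,0.39,0.95,-0.014,0.0,0.0,-0.0824,1.0,0.47,0.91,-0.014,0.0,0.0,-0.0824,1.0,0.54,0.87,-0.014,0.0,0.0,-0.0824,1.0,0.61,0.82,-0.014,0.0,0.0,-0.0824,1.0,0.68,0.77,-0.014,0.0,0.0,-0.0824,1.0,0,0,0,0,0,0,1],
)

```text
clock: 17.35
eef_pos: [467.9, 181.1, 135.4]
eef_rot: [3.141, 0.001, 2.372]
wrist_force: [2.3, 0.6, 7.0]
finger_gap: 24.9
finger_force: 25.0
```

Call:
jog_arm(
  rows=[-0.68,-0.77,0.0,0.0,0.0,0.0824,1.0,-0.61,-0.82,0.0,0.0,0.0,0.0824,1.0,-0.54,-0.87,0.0,0.0,0.0,0.0824,1.0,-0.47,-0.91,0.0,0.0,0.0,0.0824,1.0,-0.39,-0.95,0.0,0.0,0.0,0.0824,1.0,-0.31,-0.98,0.0,0.0,0.0,0.0824,1.0,-0.23,-1.0,0.0,0.0,0.0,0.0824,1.0,-0.15,-1.01,0.0,0.0,0.0,0.0824,1.0,-0.07,-1.02,0.0,0.0,0.0,0.0824,1.0,0.02,-1.03,0.0,0.0,0.0,0.0824,1.0,0.1,-1.02,0.0,0.0,0.0,0.0824,1.0,0.19,-1.01,0.0,0.0,0.0,0.0824,1.0,0.27,-0.99,0.0,0.0,0.0,0.0824,1.0,0.35,-0.96,0.0,0.0,0.0,0.0824,1.0,0.43,-0.93,0.0,0.0,0.0,0.0824,1.0,0.5,-0.89,0.0,0.0,0.0,0.0824,1.0,0.57,-0.85,0.0,0.0,0.0,0.0824,1.0,0,0,0,0,0,0,1],
)

```text
clock: 18.85
eef_pos: [457.8, 19.3, 135.4]
eef_rot: [-3.14, 0.001, -2.501]
wrist_force: [1.9, -3.0, 6.6]
finger_gap: 25.1
finger_force: 25.0
```

```bash
python3 - <<'E'
from h import *
st()
snap("top","t6");nut("t6",126)
E
```

```text
18.85 [457.8  19.3 135.4] [-3.140e+00  1.000e-03 -2.501e+00] [ 1.9 -3.   6.6] r 124.4 theta -0.705
t6 8 [12.6 18.6] n 5.31
```

n = 5.31 (foot ≈ 2.6 mm). One last stroke.

Call:
jog_arm(
  rows=[-0.57,0.85,-0.014,0.0,0.0,-0.0824,1.0,-0.5,0.89,-0.014,0.0,0.0,-0.0824,1.0,-0.43,0.93,-0.014,0.0,0.0,-0.0824,1.0,-0.35,0.96,-0.014,0.0,0.0,-0.0824,1.0,-0.27,0.99,-0.014,0.0,0.0,-0.0824,1.0,-0.19,1.01,-0.014,0.0,0.0,-0.0824,1.0,-0.1,1.02,-0.014,0.0,0.0,-0.0824,1.0,-0.02,1.03,-0.014,0.0,0.0,-0.0824,1.0,0.07,1.02,-0.014,0.0,0.0,-0.0824,1.0,0.15,1.01,-0.014,0.0,0.0,-0.0824,1.0,0.23,1.0,-0.014,0.0,0.0,-0.0824,1.0,0.31,0.98,-0.014,0.0,0.0,-0.0824,1.0,0.39,0.95,-0.014,0.0,0.0,-0.0824,1.0,0.47,0.91,-0.014,0.0,0.0,-0.0824,1.0,0.54,0.87,-0.014,0.0,0.0,-0.0824,1.0,0.61,0.82,-0.014,0.0,0.0,-0.0824,1.0,0.68,0.77,-0.014,0.0,0.0,-0.0824,1.0,0,0,0,0,0,0,1],
)

```text
clock: 20.4
eef_pos: [467.9, 181.0, 133.0]
eef_rot: [3.141, 0.001, 2.372]
wrist_force: [2.7, -0.5, 7.4]
finger_gap: 25.1
finger_force: 25.0
```

Call:
jog_arm(
  rows=[-0.34,-0.39,0,0,0,0.04,1,0,0,0,0,0,0,0.5,0,0,0,0,0,0,0.5,0,0,0,0,0,0,0.5,0,0,1,0,0,0,0.5,0,0,1.5,0,0,0,0.5,0,0,1.5,0,0,0,0.5,0,0,1.5,0,0,0,0.5,0,0,1.5,0,0,0,0.5,-3,0,0,0,0,0,0.5,-3,0,0,0,0,0,0.5,-3,0,0,0,0,0,0.5,-3,0,0,0,0,0,0.5,0,0,0,0,0,0,0.5,0,0,0,0,0,0,0.5],
)

```text
clock: 21.65
eef_pos: [343.6, 176.2, 203.6]
eef_rot: [3.14, 0.001, 2.421]
wrist_force: [0.4, 0.8, 0.1]
finger_gap: 47.1
finger_force: 0.0
```

```bash
python3 - <<'E'
from h import *
import cv2
st()
p,_,_=snap("top","t7");nut("t7",123.5)
s,_,_=snap("side","s7");w,_,_=snap("wrist","w7")
cv2.imwrite("pics/a6.png",np.hstack([cv2.resize(s[180:290,170:310],(400,314),interpolation=2),cv2.resize(p[125:235,200:340],(400,314),interpolation=2)]))
E
```

```text
21.65 [343.6 176.2 203.6] [3.140e+00 1.000e-03 2.421e+00] [0.4 0.8 0.1] r 229.2 theta 0.304
t7 8 [19.1 -6.1] n 0.31
```

View pics/a6.png

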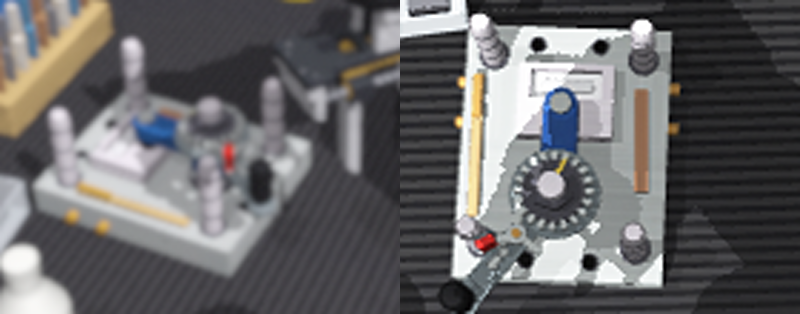

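The arm is at its stop over the insert, the brush and stone haven't moved, and the gripper is clear. The mark at (565,160) gives n ≈ 6.6, so the foot is pressed about 5 mm. Handing in.

```bash
python3 -c "
from cell import manip
print(manip.sign_off())"
```

```text
the job is handed in; nothing more can be done
None
```

The job is handed in at about 22 s of the 67 s allowed: the arm is on its stop over the insert, the pawl is flipped to tighten, and the foot is pressed in about 5 mm by my reading of the nut angle (6.6 rad); the sign-off returned no verdict.

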